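# Fill the bottle warmer and switch it on

## Robot

A 7-joint arm with a two-finger parallel gripper is mounted at the origin on the work surface. World frame = base frame: x ahead of the robot, y to its left, z up, the work surface at z = 0. Lengths are in m, angles in rad, forces in N, time in s.
With the tool pointing down it reaches from about 0.425 to 0.875 m from the base axis. Payload 4.7 kg.
Tool frame: the origin (TCP) lies between the finger pads; the fingertips stand 14 mm ahead of it and the grasp point (between the pads) lies 5 mm behind it; z points along the fingers, y is the line along which they close (so a half turn about z gives the same grasp; the last joint's range is limited). The gripper opens to 87 mm and grips with 3 to 60 N. Pads are 19 mm wide; open, the fingers measure 117 mm over their backs; the gripper's body (75 mm by 190 mm) begins 51 mm behind the grasp point.
Start: joints at [1.214, 0.321, -0.07, 1.45, 0.023, 1.371, -0.057], TCP at [0.236, -0.606, 0.237] pointing down, gripper open.
Joint ranges: [-2.86, 2.86], [-0.3, 2.09], [-1.38, 1.24], [0.06, 2.45], [-1.56, 4.7], [0.09, 2.05], [-2.69, 2.69]. Speed limits (rad/s): [2.57, 2.57, 3.14, 3.14, 3.14, 3.14, 3.14].

## Interface

Orientations are given as a rotation vector (axis times angle).
In Python, from bench import ctrl gives the robot as it stands.
- The arm moves only by the tool step_arm, never from a script. Its argument "commands" is a list of rows, each an object with "travel": the shift along the tool's x, y, z in m, a list of three; "turn": the turn, a rotation vector about the tool's x, y, z in degrees, a list of three. A call has 1 to 5 rows; each row is the pose to reach, as a shift and turn from the pose commanded when the call began, along the tool's axes at that moment; what a row does not reach only later rows make up. A row lasts 1/10 s, in which the tool goes at most 50 mm and 8.59 degrees, less where a joint would pass 70% of its speed; a pose out of reach is approached as far as the arm can. A call with a gripper value outside its range is refused whole. "gripper" is the opening, from 0 (shut) to 1 (fully open), set as the call begins (left out, the last holds). The fingers move at their own pace and stop on an object; "force" is the grip in N (left out, the last holds). Time passes only in rows, so rows that repeat a pose let the fingers close. It gives the time, the measured TCP pose, the force, the opening and the grip force at its end, in the units of the state.
- ctrl.get_state(): the state, without advancing time (a new reading comes with each control period).
- ctrl.get_image(name): name is "side" or "top" or "wrist"; returns the picture (384x512x3 uint8, red, green, blue); there is no depth.
- ctrl.camera_model(name): a dict with "fx", "fy", "cx", "cy" (pixels), "R" (3x3) and "t" (3): a world point X has camera coordinates R X + t; the wrist camera has in their place "T_tool_cam" (4x4, takes a point from camera to tool coordinates, whose origin is the TCP and whose axes are the flange's). Camera axes: x right, y down, z forward; pixel columns grow to the right and rows downward; lengths in m; the calibration is good to about 2 mm. A picture is of the moment at which its call begins: read the wrist's pose just before it. camera_model takes no time and is no camera call.
- ctrl.close_job(): hands the job in; it is judged then, once.
The state is a dict: "time": time; "joint_positions": joint angles; "qd": joint speeds; "joint_torque": joint torques, N m; "position": TCP position; "tool_rot": TCP orientation; "ft_force": force on the tool from outside, world axes, zero at the start; "torque": the same for the moment, N m; "grip_width": opening from 0.0 (shut) to 1.0 (fully open); "grip_force": force on a finger pad.
Only numpy, scipy, OpenCV 4.12 (cv2) and the standard library are available. Lean on these libraries where they do the work, as an engineer would, in place of code of your own. Each camera call takes 0.05 s, during which the arm holds its last target. There are 200 camera calls.

## Task

Stand a spare feeding bottle upright on the floor of each empty well of the bottle warmer, setting the glass down without dropping it or tipping it over, and leave the bottles that are already in wells, and the other things around, where they are. When every well holds a bottle, turn the warmer's rotary handle fully from off to on.

Things in the scene. Friction and masses are not known exactly. Their poses are not given: they have to be found in the camera images.
- bottle_a: closed glass feeding bottle with a white cap, one of four identical ones: glass body 58 mm in diameter up to 68 mm, shoulder narrowing to 83 mm, then a straight cap 42 mm in diameter from 83 to 125 mm (the top); about 0.18 kg. Two of the four stand in wells of the warmer, two are spares standing on the nightstand. Origin: centre of the underside, z up
- bottle_b: closed glass feeding bottle with a white cap, one of four identical ones: glass body 58 mm in diameter up to 68 mm, shoulder narrowing to 83 mm, then a straight cap 42 mm in diameter from 83 to 125 mm (the top); about 0.18 kg. Two of the four stand in wells of the warmer, two are spares standing on the nightstand. Origin: centre of the underside, z up
- bottle_c: closed glass feeding bottle with a white cap, one of four identical ones: glass body 58 mm in diameter up to 68 mm, shoulder narrowing to 83 mm, then a straight cap 42 mm in diameter from 83 to 125 mm (the top); about 0.18 kg. Two of the four stand in wells of the warmer, two are spares standing on the nightstand. Origin: centre of the underside, z up
- bottle_d: closed glass feeding bottle with a white cap, one of four identical ones: glass body 58 mm in diameter up to 68 mm, shoulder narrowing to 83 mm, then a straight cap 42 mm in diameter from 83 to 125 mm (the top); about 0.18 kg. Two of the four stand in wells of the warmer, two are spares standing on the nightstand. Origin: centre of the underside, z up
- well_1: clear square open-topped well on the warmer's base, one of four identical ones in a 2 by 2 block at 86 mm pitch, sides parallel to the warmer's x and y. Outside 80 x 80 mm, 50 mm high, walls and floor 4 mm thick, so inside 72 x 72 mm and 46 mm deep. Some wells hold a bottle, the others are empty; which ones changes. Origin: centre of the underside, which is 20 mm above the nightstand
- well_2: clear square open-topped well on the warmer's base, one of four identical ones in a 2 by 2 block at 86 mm pitch, sides parallel to the warmer's x and y. Outside 80 x 80 mm, 50 mm high, walls and floor 4 mm thick, so inside 72 x 72 mm and 46 mm deep. Some wells hold a bottle, the others are empty; which ones changes. Origin: centre of the underside, which is 20 mm above the nightstand
- well_3: clear square open-topped well on the warmer's base, one of four identical ones in a 2 by 2 block at 86 mm pitch, sides parallel to the warmer's x and y. Outside 80 x 80 mm, 50 mm high, walls and floor 4 mm thick, so inside 72 x 72 mm and 46 mm deep. Some wells hold a bottle, the others are empty; which ones changes. Origin: centre of the underside, which is 20 mm above the nightstand
- well_4: clear square open-topped well on the warmer's base, one of four identical ones in a 2 by 2 block at 86 mm pitch, sides parallel to the warmer's x and y. Outside 80 x 80 mm, 50 mm high, walls and floor 4 mm thick, so inside 72 x 72 mm and 46 mm deep. Some wells hold a bottle, the others are empty; which ones changes. Origin: centre of the underside, which is 20 mm above the nightstand
- warmer: white bottle warmer, fixed: a base slab 200 x 200 x 20 mm under the four wells, and joined to its -y side a console 150 mm (x) by 125 mm (y), 80 mm high, that carries the rotary handle. Origin: centre of the slab's underside, on the nightstand; the block of wells is centred on it; its yaw varies
- dial (a joint): rotary handle of the warmer on a vertical axis; 0 is off (its stop, nose towards the warmer's +x, at a round mark), grows turning clockwise seen from above to 1.3 rad, its on stop (nose at a bar-shaped mark). It starts at or close to off and stays where it is left
- dial_grip (a point): grip point of the grey rotary handle, on its axis, 110 mm above the nightstand, in the warmer's frame at x 0, y -165 mm. The handle is an upright bar about 75 mm long, 16 mm wide, from 87 to 127 mm above the nightstand, on a disc of 64 mm diameter. The point turns with the handle: its x axis runs along the bar to the nose
- dish: lidded white ceramic dish, 100 mm in diameter, 59 mm high; bystander. Origin: centre of the underside
- rattle: yellow plastic rattle lying down, about 120 mm long, 48 mm wide at the head; bystander. Origin: near its middle, at its underside
- block: beech teething block 70 x 45 x 30 mm; bystander. Origin: centre of the underside
- trays: two stacked clear acrylic trays 180 (own x) x 260 (own y) mm, fixed, long side pointing away from the robot, 170 mm high in all; bystander, an obstacle. Origin: centre of the underside
Things that resemble listed ones, but are neither listed nor needed, are in the scene too. Leave any green look-alike of the bottle_d alone. What is shaped like the bottle_c but purple is not meant.

How it is judged:
On the way, in this order (a step that is already met when the one before it is completed fails the run):
1. every well holds one upright bottle, standing on its floor, while the handle is still off (((horizontal distance between bottle_a and well_1 below 0.018 m and z of bottle_a in the frame of well_1 between -0.002 and 0.012 m) or (horizontal distance between bottle_b and well_1 below 0.018 m and z of bottle_b in the frame of well_1 between -0.002 and 0.012 m) or (horizontal distance between bottle_c and well_1 below 0.018 m and z of bottle_c in the frame of well_1 between -0.002 and 0.012 m) or (horizontal distance between bottle_d and well_1 below 0.018 m and z of bottle_d in the frame of well_1 between -0.002 and 0.012 m)) and ((horizontal distance between bottle_a and well_2 below 0.018 m and z of bottle_a in the frame of well_2 between -0.002 and 0.012 m) or (horizontal distance between bottle_b and well_2 below 0.018 m and z of bottle_b in the frame of well_2 between -0.002 and 0.012 m) or (horizontal distance between bottle_c and well_2 below 0.018 m and z of bottle_c in the frame of well_2 between -0.002 and 0.012 m) or (horizontal distance between bottle_d and well_2 below 0.018 m and z of bottle_d in the frame of well_2 between -0.002 and 0.012 m)) and ((horizontal distance between bottle_a and well_3 below 0.018 m and z of bottle_a in the frame of well_3 between -0.002 and 0.012 m) or (horizontal distance between bottle_b and well_3 below 0.018 m and z of bottle_b in the frame of well_3 between -0.002 and 0.012 m) or (horizontal distance between bottle_c and well_3 below 0.018 m and z of bottle_c in the frame of well_3 between -0.002 and 0.012 m) or (horizontal distance between bottle_d and well_3 below 0.018 m and z of bottle_d in the frame of well_3 between -0.002 and 0.012 m)) and ((horizontal distance between bottle_a and well_4 below 0.018 m and z of bottle_a in the frame of well_4 between -0.002 and 0.012 m) or (horizontal distance between bottle_b and well_4 below 0.018 m and z of bottle_b in the frame of well_4 between -0.002 and 0.012 m) or (horizontal distance between bottle_c and well_4 below 0.018 m and z of bottle_c in the frame of well_4 between -0.002 and 0.012 m) or (horizontal distance between bottle_d and well_4 below 0.018 m and z of bottle_d in the frame of well_4 between -0.002 and 0.012 m)) and angle between each of bottle_a, bottle_b, bottle_c, bottle_d's own z axis and vertical below 0.12 rad and value of joint dial below 0.4 rad), for 0.2 s.
2. the handle is turned to on (value of joint dial above 1.15 rad), for 0.2 s.
At the end, for the whole second after the job is handed in: each of the four wells holds one bottle, within 18 mm of the well's axis, standing on the well's floor (underside less than 12 mm above the well's underside), upright within 0.12 rad and at rest; the handle is beyond 1.15 rad of its 1.3 rad (((horizontal distance between bottle_a and well_1 below 0.018 m and z of bottle_a in the frame of well_1 between -0.002 and 0.012 m) or (horizontal distance between bottle_b and well_1 below 0.018 m and z of bottle_b in the frame of well_1 between -0.002 and 0.012 m) or (horizontal distance between bottle_c and well_1 below 0.018 m and z of bottle_c in the frame of well_1 between -0.002 and 0.012 m) or (horizontal distance between bottle_d and well_1 below 0.018 m and z of bottle_d in the frame of well_1 between -0.002 and 0.012 m)) and ((horizontal distance between bottle_a and well_2 below 0.018 m and z of bottle_a in the frame of well_2 between -0.002 and 0.012 m) or (horizontal distance between bottle_b and well_2 below 0.018 m and z of bottle_b in the frame of well_2 between -0.002 and 0.012 m) or (horizontal distance between bottle_c and well_2 below 0.018 m and z of bottle_c in the frame of well_2 between -0.002 and 0.012 m) or (horizontal distance between bottle_d and well_2 below 0.018 m and z of bottle_d in the frame of well_2 between -0.002 and 0.012 m)) and ((horizontal distance between bottle_a and well_3 below 0.018 m and z of bottle_a in the frame of well_3 between -0.002 and 0.012 m) or (horizontal distance between bottle_b and well_3 below 0.018 m and z of bottle_b in the frame of well_3 between -0.002 and 0.012 m) or (horizontal distance between bottle_c and well_3 below 0.018 m and z of bottle_c in the frame of well_3 between -0.002 and 0.012 m) or (horizontal distance between bottle_d and well_3 below 0.018 m and z of bottle_d in the frame of well_3 between -0.002 and 0.012 m)) and ((horizontal distance between bottle_a and well_4 below 0.018 m and z of bottle_a in the frame of well_4 between -0.002 and 0.012 m) or (horizontal distance between bottle_b and well_4 below 0.018 m and z of bottle_b in the frame of well_4 between -0.002 and 0.012 m) or (horizontal distance between bottle_c and well_4 below 0.018 m and z of bottle_c in the frame of well_4 between -0.002 and 0.012 m) or (horizontal distance between bottle_d and well_4 below 0.018 m and z of bottle_d in the frame of well_4 between -0.002 and 0.012 m)) and angle between each of bottle_a, bottle_b, bottle_c, bottle_d's own z axis and vertical below 0.12 rad and linear speed of each of bottle_a, bottle_b, bottle_c, bottle_d below 0.02 m/s and value of joint dial above 1.15 rad); the robot touches nothing.
It fails at once if a bottle that was already in a well is taken out or shifted by more than 30 mm (distance of any of bottle_b, bottle_d from where it was at the start of the episode above 0.03 m).
It fails at once if a bottle is tipped by more than 0.6 rad (angle between any of bottle_a, bottle_b, bottle_c, bottle_d's own z axis and vertical above 0.6 rad).
It fails at once if a bottle is dropped: it moves at over 0.6 m/s (a fall of about 18 mm) while the fingers do not hold it ((linear speed of bottle_a above 0.6 m/s and contact force between the fingers and bottle_a below 0.2 N) or (linear speed of bottle_c above 0.6 m/s and contact force between the fingers and bottle_c below 0.2 N)).
It fails at once if the dish, rattle or block is shifted by more than 30 mm (distance of any of dish, rattle, block from where it was at the start of the episode above 0.03 m).
It also fails if it takes over 70 s, if anything falls off the work surface, if the arm or the gripper's body presses on something with over 40 N, if the wrist force passes 120 N, or if a joint passes its speed limit or range.

## Working session

There is one attempt and no reset: what is moved stays moved. The work goes in short steps, Python scripts to look and compute and a tool call to move; the robot and the scene stay as the last step left them, time stands still between calls to the robot, and variables do not carry over. Pictures are saved under pics/ and viewed, at most 10 in all, crops included, and the job is handed in when it is done.

Besides the shell and the picture viewer there is one more tool, called as a command line: name --argument value ..., lists and objects as JSON in quotes. step_arm: Moves the arm, as the interface text tells. Its arguments: {"type":"object","properties":{"commands":{"type":"array"},"gripper":{"type":"number"},"force":{"type":"number"}},"required":["commands"]}

```bash
mkdir -p pics
python3 - <<'E'
from bench import ctrl
import cv2,numpy as np,json
for n in("top","side"):
    im=ctrl.get_image(n); cv2.imwrite(f"pics/{n}0.png",im[:,:,::-1])
    m=ctrl.camera_model(n); print(n,{k:np.round(v,4).tolist() for k,v in m.items()})
s=ctrl.get_state();print({k:np.round(v,3).tolist() for k,v in s.items()})
print(np.round(ctrl.camera_model("wrist")["T_tool_cam"],3).tolist())
E
```

```text
top {'fx': 437.7592, 'fy': 437.7592, 'cx': 255.1457, 'cy': 193.9966, 'R': [[-0.0066, -1.0, 0.0015], [-0.9859, 0.0063, -0.1675], [0.1675, -0.0026, -0.9859]], 't': [-0.012, 0.5549, 1.4885]}
side {'fx': 416.6671, 'fy': 416.6671, 'cx': 255.568, 'cy': 195.8358, 'R': [[0.9917, -0.1286, -0.0006], [-0.0861, -0.6599, -0.7464], [0.0955, 0.7402, -0.6655]], 't': [-0.5403, 0.1293, 1.6411]}
{'time': 0.1, 'joint_positions': [1.214, 0.322, -0.07, 1.452, 0.023, 1.371, -0.057], 'qd': [0.002, -0.004, 0.001, -0.002, 0.001, -0.001, 0.001], 'joint_torque': [-0.0, -49.257, -0.405, -31.34, -0.064, 0.04, 0.0], 'position': [0.235, -0.605, 0.236], 'tool_rot': [-3.086, -0.579, 0.001], 'ft_force': [1.383, 0.051, -0.181], 'torque': [-0.039, -0.043, -0.038], 'grip_force': 0.0, 'grip_width': 0.996}
[[0.0, -0.957, -0.289, 0.08], [1.0, 0.0, 0.001, -0.0], [-0.001, -0.289, 0.957, -0.148], [0.0, 0.0, 0.0, 1.0]]
```

View pics/top0.png

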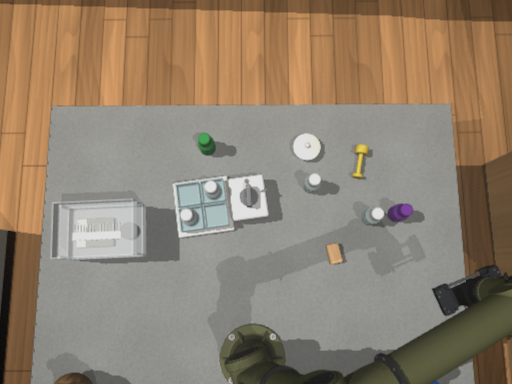

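View pics/side0.png

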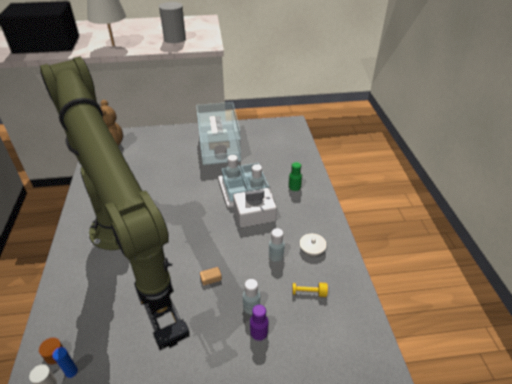

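The top view shows spare caps at about (314,180) and (377,214), with purple at (401,212). Occupied wells are at (211,187) and (187,215); the empty ones are upper-left and lower-right. The console is at (248,197). The side view agrees.

```bash
cat > h.py <<'E'
from bench import ctrl
import cv2,numpy as np
def ray(n,px,z,s=None):
    m=ctrl.camera_model(n); d=np.array([(px[0]-m["cx"])/m["fx"],(px[1]-m["cy"])/m["fy"],1])
    if n=="wrist":
        from scipy.spatial.transform import Rotation as Ro
        T=np.array(m["T_tool_cam"]);Rt=Ro.from_rotvec(s["tool_rot"]).as_matrix()
        o=Rt@T[:3,3]+s["position"];d=Rt@T[:3,:3]@d
    else:
        R=np.array(m["R"]);o=-R.T@np.array(m["t"]);d=R.T@d
    return o+d*(z-o[2])/d[2]
def blobs(mask,lo=20,hi=9e9):
    n,l,st,c=cv2.connectedComponentsWithStats(mask.astype(np.uint8))
    return [(st[i],c[i],l==i) for i in range(1,n) if lo<=st[i][4]<=hi]
E
python3 - <<'E'
from h import *
im=cv2.imread("pics/top0.png");hsv=cv2.cvtColor(im,cv2.COLOR_BGR2HSV)
w=(hsv[...,2]>200)&(hsv[...,1]<40)
for st,c,l in blobs(w[120:250,160:430],15):
    print(st,np.round(c+[160,120],1),np.round(ray("top",c+[160,120],.125),3),np.round(ray("top",c+[160,120],.08),3))
    if st[4]>500: print(cv2.boxPoints(cv2.minAreaRect((np.argwhere(l)[:,::-1]+[160,120]).astype(np.float32))))
cr=cv2.resize(im[165:250,165:280],None,fx=6.5,fy=6.5,interpolation=cv2.INTER_CUBIC);cv2.imwrite("pics/c1.png",cr)
E
```

```text
[133  14  27  26 525] [306.3 146.3] [ 0.705 -0.19   0.125] [ 0.717 -0.195  0.08 ]
[[289.2     151.60002]
 [300.40002 129.20003]
 [323.60004 140.80003]
 [312.40002 163.20003]]
[ 69  55  39  45 928] [246.2 197.9] [0.529 0.015 0.125] [0.536 0.015 0.08 ]
[[227.6     179.20001]
 [261.47998 174.36002]
 [267.26    214.82   ]
 [233.38004 219.66   ]]
[149  54  11  10  91] [314.2 178.7] [ 0.592 -0.213  0.125] [ 0.602 -0.219  0.08 ]
[44 61 12 11 98] [209.8 186.2] [0.569 0.136 0.125] [0.578 0.14  0.08 ]
[ 13  63  46  54 186] [183.7 217.4] [0.465 0.22  0.125] [0.47  0.228 0.08 ]
[21 89 11 11 97] [185.7 214.2] [0.475 0.214 0.125] [0.481 0.221 0.08 ]
[212  88  12  11  95] [377.4 213.1] [ 0.475 -0.419  0.125] [ 0.481 -0.431  0.08 ]
[ 60 108  14   3  18] [226.4 229.3] [0.425 0.08  0.125] [0.429 0.083 0.08 ]
```

View pics/c1.png

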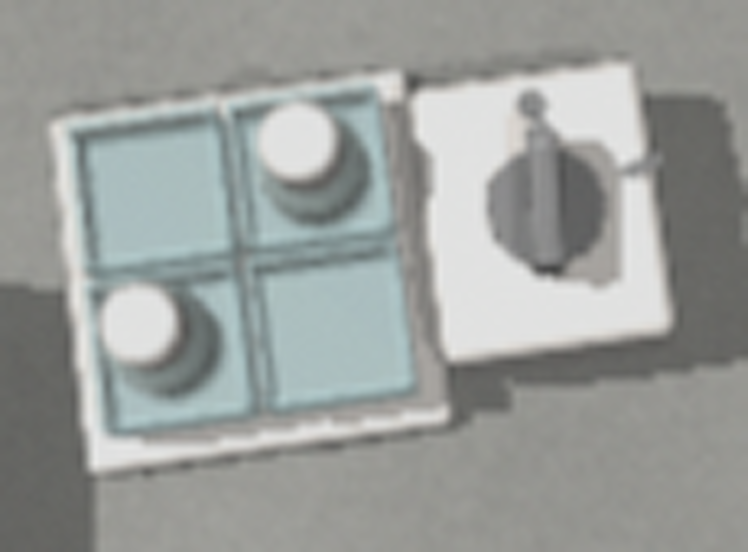

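The crop shows bottles upper-right and lower-left, so the empty wells are (+x,+y) and (-x,-y). The nose is at the round mark and the bar mark is at right. Next: the warmer pose from slab and well corners, plus a cross-check against the side view.

Run:
```python
from h import *
P=lambda u,v,z:ray("top",(165+u/6.5-.4,165+v/6.5-.4),z)[:2]
def fit(name,uv,z,loc):
    w=np.array([P(*q,z) for q in uv]);loc=np.array(loc)
    A=loc-loc.mean(0);B=w-w.mean(0)
    U,S,V=np.linalg.svd(A.T@B);R=(U@V).T
    c=w.mean(0)-R@loc.mean(0)
    print(name,"c",c.round(4),"yaw",np.degrees(np.arctan2(R[1,0],R[0,0])).round(2),"scale",(np.sqrt((B**2).sum()/(A**2).sum())).round(3),"res",np.abs(w-(loc@R.T+c)).max().round(4))
s=.1;k=.083
fit("slab",[(50,115),(403,72),(448,425),(92,470)],.02,[(s,s),(s,-s),(-s,-s),(-s,s)])
fit("rims",[(70,130),(378,88),(415,388),(108,432)],.07,[(k,k),(k,-k),(-k,-k),(-k,k)])
fit("cons",[(410,88),(632,62),(672,330),(447,362)],.08,[(.075,-.1),(.075,-.225),(-.075,-.225),(-.075,-.1)])
im=cv2.imread("pics/side0.png");hsv=cv2.cvtColor(im,cv2.COLOR_BGR2HSV)
w=(hsv[...,2]>175)&(hsv[...,1]<40)
for st,c,l in blobs(w[140:350,200:330],15):
    p=c+[200,140];print(st,p.round(1),ray("side",p,.104).round(3))
for n in("top","side"):
    im=cv2.imread(f"pics/{n}0.png");hsv=cv2.cvtColor(im,cv2.COLOR_BGR2HSV)
    for st,c,l in blobs((abs(hsv[...,0].astype(int)-140)<15)&(hsv[...,1]>120),30): print("purple",n,st,c,ray(n,c,.1).round(3))
```

```text
slab c [0.5176 0.1706] yaw 7.24 scale 0.98 res 0.0037
rims c [0.5161 0.1677] yaw 7.75 scale 0.983 res 0.0021
cons c [0.5184 0.1712] yaw 7.5 scale 0.965 res 0.0034
[28 14 10  7 53] [232.2 157. ] [0.477 0.273 0.104]
[52 24 10  7 54] [256.6 167. ] [0.574 0.189 0.104]
[45 33  6  4 21] [247.4 174.3] [0.53  0.145 0.104]
[19 36 11 29 82] [223.4 189.1] [0.424 0.064 0.104]
[ 29  47  32  27 326] [242.4 201.4] [ 0.491 -0.018  0.104]
[ 61  48  15  22 189] [268.1 200.1] [ 0.59  -0.024  0.104]
[72 88 11  9 80] [277.1 232.1] [ 0.597 -0.195  0.104]
[ 99  93  28  21 446] [312.5 243. ] [ 0.71  -0.262  0.104]
[ 45 139  13  11 114] [250.8 283.8] [ 0.477 -0.405  0.104]
purple top [393 204  19  17 194] [401.98453608 210.89175258] [ 0.485 -0.509  0.1  ]
purple side [250 305  18  35 482] [258.58713693 322.73858921] [ 0.483 -0.543  0.1  ]
```

step_arm --commands '[{"travel":[0.04,-0.012,0],"turn":[0,0,-8]},{"travel":[0.08,-0.024,0],"turn":[0,0,-16]},{"travel":[0.12,-0.036,0],"turn":[0,0,-24]},{"travel":[0.16,-0.048,0],"turn":[0,0,-32]},{"travel":[0.2,-0.06,0],"turn":[0,0,-40]}]' --gripper 1 --force 20

```text
time: 0.6
position: [0.4011, -0.4761, 0.2361]
tool_rot: [-2.698, -1.608, 0.0]
ft_force: [1.7, -0.3, 0.3]
grip_width: 1.0
grip_force: 0.0
```

step_arm --commands '[{"travel":[0.022,0.009,0],"turn":[0,0,-7]},{"travel":[0.044,0.018,0],"turn":[0,0,-14]},{"travel":[0.066,0.028,0],"turn":[0,0,-21]},{"travel":[0.087,0.037,0],"turn":[0,0,-28.8]},{"travel":[0.087,0.037,0],"turn":[0,0,-28.8]}]'

```text
time: 1.1
position: [0.4776, -0.4151, 0.236]
tool_rot: [-2.211, -2.23, -0.005]
ft_force: [-0.0, 0.2, -0.6]
grip_width: 0.994
grip_force: 0.0
```

```bash
cat >> h.py <<'E'
def look(fn,zs=(.125,)):
    s=ctrl.get_state();im=ctrl.get_image("wrist")[:,:,::-1].copy();cv2.imwrite(f"pics/{fn}.png",im)
    hsv=cv2.cvtColor(im,cv2.COLOR_BGR2HSV);w=(hsv[...,2]>200)&(hsv[...,1]<40)
    print(s["time"],np.round(s["position"],4),np.round(s["tool_rot"],3))
    for st,c,l in blobs(w,400):
        (e,ax,a)=cv2.minAreaRect((np.argwhere(l)[:,::-1]).astype(np.float32))
        print(st,c.round(1),np.round(ax,1),[ray("wrist",c,z,s).round(4) for z in zs])
E
python3 -c "from h import *;look('w1')"
```

```text
1.1 [ 0.4776 -0.4151  0.236 ] [-2.211 -2.23  -0.005]
[ 446    0   66   27 1161] [483.    9.9] [26. 65.] [array([ 0.6672, -0.2584,  0.125 ])]
[ 234  171   38   37 1103] [252.8 188.8] [36. 37.] [array([ 0.4761, -0.4165,  0.125 ])]
```

View pics/w1.png

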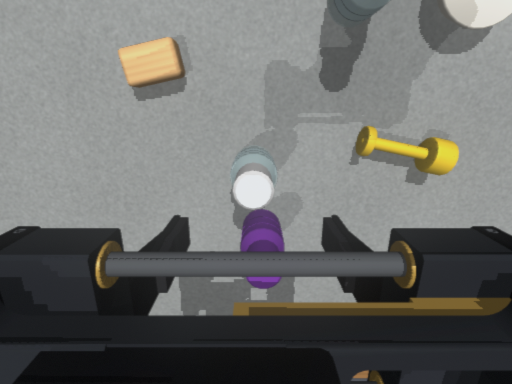

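The cap top is at (253,189), which gives (0.476,-0.4165). That agrees with the top view and sits under the TCP, with purple behind it and clear of the fingers' line. Descending.

step_arm --commands '[{"travel":[0,0,0.035],"turn":[0,0,0]},{"travel":[0,0.001,0.07],"turn":[0,0,0]},{"travel":[0.0,0.001,0.105],"turn":[0,0,0]},{"travel":[0,0.001,0.131],"turn":[0,0,0]},{"travel":[0,0.001,0.131],"turn":[0,0,0]}]'

```text
time: 1.65
position: [0.4712, -0.4185, 0.1008]
tool_rot: [-2.219, -2.212, 0.003]
ft_force: [0.3, 0.4, 0.6]
grip_width: 0.996
grip_force: 0.0
```

step_arm --commands '[{"travel":[0,0,0],"turn":[0,0,0]},{"travel":[0,0,0],"turn":[0,0,0]},{"travel":[0,0,0],"turn":[0,0,0]},{"travel":[0,0,0],"turn":[0,0,0]},{"travel":[0,0,0],"turn":[0,0,0]}]' --gripper 0 --force 20

```text
time: 2.15
position: [0.4758, -0.4193, 0.1065]
tool_rot: [2.22, 2.221, -0.0]
ft_force: [0.3, -0.3, 1.1]
grip_width: 0.631
grip_force: 0.0
```

step_arm --commands '[{"travel":[0,0,0],"turn":[0,0,0]},{"travel":[0,0,0],"turn":[0,0,0]},{"travel":[0,0,0],"turn":[0,0,0]},{"travel":[0,0,0],"turn":[0,0,0]},{"travel":[0,0,0],"turn":[0,0,0]}]'

```text
time: 2.65
position: [0.4756, -0.419, 0.1057]
tool_rot: [2.22, 2.222, -0.0]
ft_force: [0.2, 0.3, 2.5]
grip_width: 0.477
grip_force: 20.0
```

step_arm --commands '[{"travel":[0,0,-0.02],"turn":[0,0,0]},{"travel":[0,0,-0.06],"turn":[0,0,0]},{"travel":[0,0,-0.105],"turn":[0,0,0]},{"travel":[0,0,-0.15],"turn":[0,0,0]},{"travel":[0,0,-0.185],"turn":[0,0,0]}]'

```text
time: 3.15
position: [0.4757, -0.419, 0.293]
tool_rot: [2.219, 2.221, 0.0]
ft_force: [0.7, -0.8, -2.1]
grip_width: 0.473
grip_force: 20.0
```

step_arm --commands '[{"travel":[0.02,0,0],"turn":[0,0,0]},{"travel":[0.06,0,0],"turn":[0,0,0]},{"travel":[0.105,0,0],"turn":[0,0,0]},{"travel":[0.15,0,0],"turn":[0,0,0]},{"travel":[0.2,0,0],"turn":[0,0,0]}]'

```text
time: 3.65
position: [0.4747, -0.2178, 0.2897]
tool_rot: [-2.222, -2.22, 0.001]
ft_force: [0.9, 0.5, -1.6]
grip_width: 0.481
grip_force: 20.0
```

step_arm --commands '[{"travel":[0.04,0,0],"turn":[0,0,-7]},{"travel":[0.08,0,0],"turn":[0,0,-14]},{"travel":[0.12,0,0],"turn":[0,0,-21]},{"travel":[0.16,0,0],"turn":[0,0,-28]},{"travel":[0.2,0,0],"turn":[0,0,-35]}]'

```text
time: 4.15
position: [0.4745, -0.0173, 0.29]
tool_rot: [-1.442, -2.791, 0.001]
ft_force: [1.2, -0.7, -1.7]
grip_width: 0.476
grip_force: 20.0
```

step_arm --commands '[{"travel":[0.03,0.022,0],"turn":[0,0,-5]},{"travel":[0.06,0.044,0],"turn":[0,0,-10]},{"travel":[0.088,0.064,0],"turn":[0,0,-15]},{"travel":[0.108,0.079,0],"turn":[0,0,-17.5]},{"travel":[0.113,0.084,0],"turn":[0,0,-17.5]}]'

```text
time: 4.65
position: [0.4781, 0.1255, 0.2903]
tool_rot: [-1.0, -2.978, -0.001]
ft_force: [-0.0, 1.0, -1.9]
grip_width: 0.474
grip_force: 20.0
```

step_arm --commands '[{"travel":[0,0,0],"turn":[0,0,0]},{"travel":[0,0,0],"turn":[0,0,0]}]'

```text
time: 4.85
position: [0.4791, 0.1201, 0.2901]
tool_rot: [-1.012, -2.974, 0.002]
ft_force: [0.1, -0.7, -1.9]
grip_width: 0.481
grip_force: 20.0
```

```bash
python3 -c "
from h import *;look('w2',(.149,));cv2.imwrite('pics/top2.png',ctrl.get_image('top')[:,:,::-1])"
```

```text
4.85 [0.4791 0.1201 0.2901] [-1.012e+00 -2.974e+00  2.000e-03]
[489   0  23  35 406] [503.1  14.7] [38.9 18.8] [array([0.4948, 0.4001, 0.149 ])]
[ 211   61  175   99 3365] [307.3 112.5] [127.2 133. ] [array([0.4564, 0.2057, 0.149 ])]
[ 229  127   61   42 1164] [257.8 149.1] [46.  46.7] [array([0.4553, 0.1425, 0.149 ])]
[ 311  130   58   58 1221] [339.7 156.3] [38.2 48.1] [array([0.5151, 0.2075, 0.149 ])]
[303 204  37  36 462] [316.5 223.4] [28.7 38.1] [array([0.5654, 0.1439, 0.149 ])]
```

View pics/w2.png

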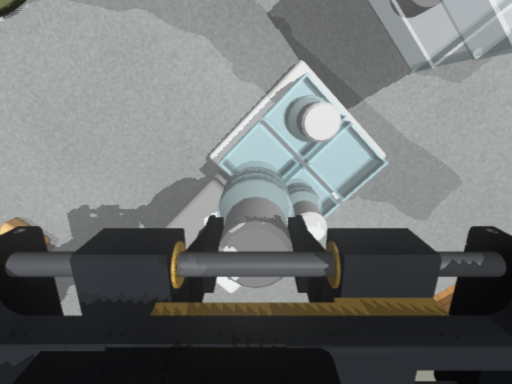

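The wrist view shows the slab corners at (303,63), (212,157) and (385,158), the occupied well's cap at (321,120), and the held bottle above the empty well. I'll check the warmer pose from these corners.

Run:
```python
from h import *
s=dict(position=[.4791,.1201,.2901],tool_rot=[-1.012,-2.974,.002])
for p,l in(((303,63),(-.1,.1)),((212,157),(-.1,-.1)),((386,158),(.1,.1))):
    a=np.radians(7.5);R=np.array([[np.cos(a),-np.sin(a)],[np.sin(a),np.cos(a)]])
    w=ray("wrist",p,.02,s)[:2];print(w.round(4),(w-R@l).round(4))
print(ray("wrist",(321,120),.149,s).round(4))
```

```text
[0.4145 0.2553] [0.5267 0.1693]
[0.4389 0.0665] [0.525  0.1787]
[0.6053 0.2803] [0.5192 0.1681]
[0.4712 0.2127 0.149 ]
```

step_arm --commands '[{"travel":[-0.002,0.002,0.02],"turn":[0,0,0]},{"travel":[-0.002,0.002,0.055],"turn":[0,0,0]},{"travel":[-0.002,0.002,0.09],"turn":[0,0,0]},{"travel":[-0.002,0.002,0.11],"turn":[0,0,0]},{"travel":[-0.002,0.002,0.12],"turn":[0,0,0]}]'

```text
time: 5.45
position: [0.4807, 0.1203, 0.1684]
tool_rot: [-1.011, -2.971, 0.003]
ft_force: [0.2, -0.9, -2.3]
grip_width: 0.476
grip_force: 20.0
```

step_arm --commands '[{"travel":[0,0,0.01],"turn":[0,0,0]},{"travel":[0,0,0.02],"turn":[0,0,0]},{"travel":[0,0,0.03],"turn":[0,0,0]},{"travel":[0,0,0.036],"turn":[0,0,0]},{"travel":[0,0,0.036],"turn":[0,0,0]}]'

```text
time: 5.95
position: [0.4814, 0.122, 0.1339]
tool_rot: [-1.008, -2.974, 0.001]
ft_force: [-0.2, 0.2, -2.1]
grip_width: 0.479
grip_force: 20.0
```

step_arm --commands '[{"travel":[0,0,0.001],"turn":[0,0,0]},{"travel":[0,0,0.002],"turn":[0,0,0]},{"travel":[0,0,0.003],"turn":[0,0,0]},{"travel":[0,0,0.004],"turn":[0,0,0]},{"travel":[0,0,0.004],"turn":[0,0,0]}]'

```text
time: 6.45
position: [0.4818, 0.1221, 0.1305]
tool_rot: [1.009, 2.975, -0.0]
ft_force: [-0.2, -0.9, -2.0]
grip_width: 0.477
grip_force: 20.0
```

step_arm --commands '[{"travel":[0,0,0.001],"turn":[0,0,0]},{"travel":[0,0,0.002],"turn":[0,0,0]},{"travel":[0,0,0.002],"turn":[0,0,0]}]'

```text
time: 6.75
position: [0.4823, 0.1222, 0.1297]
tool_rot: [1.008, 2.974, -0.001]
ft_force: [-1.8, -1.2, 7.1]
grip_width: 0.472
grip_force: 20.0
```

step_arm --commands '[{"travel":[0,0,0],"turn":[0,0,0]},{"travel":[0,0,0],"turn":[0,0,0]},{"travel":[0,0,0],"turn":[0,0,0]},{"travel":[0,0,0],"turn":[0,0,0]},{"travel":[0,0,0],"turn":[0,0,0]}]' --gripper 0.72

```text
time: 7.25
position: [0.4818, 0.1221, 0.1284]
tool_rot: [-1.009, -2.975, 0.0]
ft_force: [0.2, -0.3, 0.2]
grip_width: 0.714
grip_force: 0.0
```

step_arm --commands '[{"travel":[0,0,-0.015],"turn":[0,0,0]},{"travel":[0,0,-0.04],"turn":[0,0,0]},{"travel":[0,0,-0.075],"turn":[0,0,0]},{"travel":[0,0,-0.11],"turn":[0,0,0]},{"travel":[0,0,-0.13],"turn":[0,0,0]}]'

```text
time: 7.75
position: [0.4829, 0.1229, 0.2626]
tool_rot: [1.006, 2.971, 0.002]
ft_force: [0.9, 0.1, -0.5]
grip_width: 0.72
grip_force: 0.0
```

step_arm --commands '[{"travel":[-0.034,-0.024,0],"turn":[0,0,0]},{"travel":[-0.07,-0.048,0],"turn":[0,0,0]},{"travel":[-0.108,-0.074,0],"turn":[0,0,0]},{"travel":[-0.147,-0.1,0],"turn":[0,0,0]},{"travel":[-0.186,-0.126,0],"turn":[0,0,0]}]' --gripper 1

```text
time: 8.25
position: [0.5534, -0.0927, 0.26]
tool_rot: [1.008, 2.974, -0.0]
ft_force: [-0.2, 1.3, 0.2]
grip_width: 0.987
grip_force: 0.0
```

step_arm --commands '[{"travel":[-0.036,-0.025,0],"turn":[0,0,0]},{"travel":[-0.07,-0.048,0],"turn":[0,0,0]},{"travel":[-0.095,-0.065,0],"turn":[0,0,0]},{"travel":[-0.106,-0.072,0],"turn":[0,0,0]},{"travel":[-0.106,-0.072,0],"turn":[0,0,0]}]'

```text
time: 8.75
position: [0.5932, -0.2142, 0.2587]
tool_rot: [-1.013, -2.974, -0.001]
ft_force: [0.1, 0.9, -0.3]
grip_width: 0.998
grip_force: 0.0
```

Run:
```python
from h import *
look('w3',(.125,))
im=ctrl.get_image("top")[:,:,::-1];cv2.imwrite("pics/top3.png",im)
hsv=cv2.cvtColor(im,cv2.COLOR_BGR2HSV)
for st,c,l in blobs(((hsv[...,2]>200)&(hsv[...,1]<40))[120:250,160:280],15,150):
    c=c+[160,120];print(st,c.round(1),ray("top",c,.149).round(4))
```

```text
8.75 [ 0.5932 -0.2142  0.2587] [-1.013e+00 -2.974e+00 -1.000e-03]
[ 314    0   57   52 1071] [343.4  21.8] [71.1 20.3] [array([ 0.5235, -0.0577,  0.125 ])]
[ 366    0  120   93 3419] [423.8  43.8] [ 46.9 122. ] [array([ 0.5848, -0.0079,  0.125 ])]
[239 161  35  34 925] [255.8 177.7] [33. 34.] [array([ 0.5917, -0.2114,  0.125 ])]
[ 287  198   65   53 1925] [312.8 221.9] [50.3 64.6] [array([ 0.6718, -0.1919,  0.125 ])]
[59 71  6  9 18] [222.3 196.5] [0.5299 0.092  0.149 ]
[45 76  6  6 19] [206.7 199.5] [0.5204 0.1429 0.149 ]
[ 46  86  14  11 117] [212.6 211. ] [0.4823 0.1234 0.149 ]
[58 86 10 19 51] [224.5 216.7] [0.4634 0.0847 0.149 ]
[23 89 20 21 94] [195.6 222.1] [0.4465 0.178  0.149 ]
[ 48 101   9   6  26] [210.5 224. ] [0.4402 0.1295 0.149 ]
```

step_arm --commands '[{"travel":[0.002,0.001,0.04],"turn":[0,0,0]},{"travel":[0.002,0.001,0.08],"turn":[0,0,0]},{"travel":[0.002,0.001,0.115],"turn":[0,0,0]},{"travel":[0.002,0.001,0.14],"turn":[0,0,0]},{"travel":[0.002,0.001,0.153],"turn":[0,0,0]}]'

```text
time: 9.35
position: [0.5909, -0.2075, 0.1037]
tool_rot: [-1.003, -2.974, -0.001]
ft_force: [-0.3, 0.7, -0.5]
grip_width: 0.998
grip_force: 0.0
```

step_arm --commands '[{"travel":[0,0,0],"turn":[0,0,0]},{"travel":[0,0,0],"turn":[0,0,0]},{"travel":[0,0,0],"turn":[0,0,0]},{"travel":[0,0,0],"turn":[0,0,0]},{"travel":[0,0,0],"turn":[0,0,0]}]' --gripper 0

```text
time: 9.85
position: [0.5928, -0.2108, 0.1066]
tool_rot: [1.008, 2.974, -0.0]
ft_force: [0.7, -0.9, 0.6]
grip_width: 0.632
grip_force: 0.0
```

step_arm --commands '[{"travel":[0,0,0],"turn":[0,0,0]},{"travel":[0,0,0],"turn":[0,0,0]},{"travel":[0,0,0],"turn":[0,0,0]},{"travel":[0,0,0],"turn":[0,0,0]},{"travel":[0,0,0],"turn":[0,0,0]}]'

```text
time: 10.35
position: [0.5922, -0.2111, 0.1058]
tool_rot: [1.009, 2.975, -0.001]
ft_force: [-0.5, -1.1, 3.3]
grip_width: 0.477
grip_force: 20.0
```

step_arm --commands '[{"travel":[0,0,-0.02],"turn":[0,0,0]},{"travel":[0,0,-0.06],"turn":[0,0,0]},{"travel":[0,0,-0.105],"turn":[0,0,0]},{"travel":[0,0,-0.15],"turn":[0,0,0]},{"travel":[0,0,-0.185],"turn":[0,0,0]}]'

```text
time: 10.85
position: [0.5926, -0.2099, 0.2928]
tool_rot: [1.007, 2.974, 0.001]
ft_force: [0.8, -0.3, -1.6]
grip_width: 0.48
grip_force: 19.9
```

step_arm --commands '[{"travel":[0.013,0.014,0],"turn":[0,0,0]},{"travel":[0.037,0.041,0],"turn":[0,0,0]},{"travel":[0.063,0.07,0],"turn":[0,0,0]},{"travel":[0.09,0.099,0],"turn":[0,0,0]},{"travel":[0.118,0.13,0],"turn":[0,0,0]}]'

```text
time: 11.35
position: [0.5763, -0.0334, 0.2886]
tool_rot: [-1.007, -2.973, 0.0]
ft_force: [0.2, 0.3, -1.6]
grip_width: 0.477
grip_force: 19.9
```

step_arm --commands '[{"travel":[0.028,0.031,0],"turn":[0,0,0]},{"travel":[0.056,0.062,0],"turn":[0,0,0]},{"travel":[0.084,0.092,0],"turn":[0,0,0]},{"travel":[0.112,0.123,0],"turn":[0,0,0]},{"travel":[0.135,0.149,0],"turn":[0,0,0]}]'

```text
time: 11.85
position: [0.559, 0.1684, 0.2888]
tool_rot: [-1.003, -2.974, 0.0]
ft_force: [0.8, 0.5, -2.0]
grip_width: 0.477
grip_force: 19.9
```

step_arm --commands '[{"travel":[0.02,0.022,0],"turn":[0,0,0]},{"travel":[0.031,0.034,0],"turn":[0,0,0]},{"travel":[0.037,0.04,0],"turn":[0,0,0]},{"travel":[0.037,0.04,0],"turn":[0,0,0]},{"travel":[0.037,0.04,0],"turn":[0,0,0]}]'

```text
time: 12.35
position: [0.556, 0.2179, 0.2897]
tool_rot: [-1.01, -2.974, 0.002]
ft_force: [-0.6, 0.6, -2.2]
grip_width: 0.473
grip_force: 19.9
```

Run:
```python
from h import *
look('w4',(.149,))
```

```text
12.35 [0.556  0.2179 0.2897] [-1.010e+00 -2.974e+00  2.000e-03]
[ 345    0   92   50 1993] [382.8  15.5] [49. 91.] [array([0.5036, 0.4085, 0.149 ])]
[ 130   59  176  120 4322] [238.6 123. ] [132.9 132.9] [array([0.4984, 0.2409, 0.149 ])]
[ 185  101   37   38 1077] [203.  119.4] [36.1 36.1] [array([0.4732, 0.214 , 0.149 ])]
[129 160  37  35 982] [146.7 177. ] [35.3 34.4] [array([0.4823, 0.1247, 0.149 ])]
[ 98 181  58  31 806] [126.9 199.7] [56.5 28.7] [array([0.4879, 0.0885, 0.149 ])]
```

View pics/w4.png

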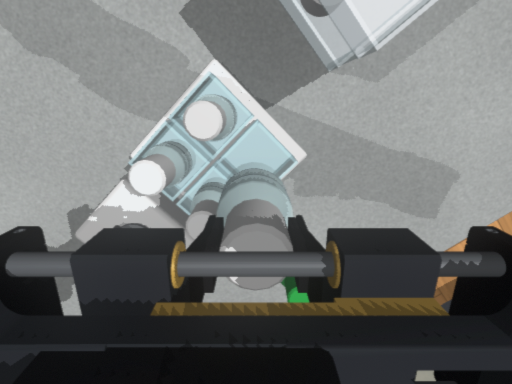

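The wrist view shows the first placed bottle standing at (147,177) and the untouched one at (203,119). The held bottle is over the remaining empty well, near (265,150). Lowering.

step_arm --commands '[{"travel":[0,0,0.02],"turn":[0,0,0]},{"travel":[0,0,0.055],"turn":[0,0,0]},{"travel":[0,0,0.09],"turn":[0,0,0]},{"travel":[0,0,0.11],"turn":[0,0,0]},{"travel":[0,0,0.12],"turn":[0,0,0]}]'

```text
time: 12.9
position: [0.5554, 0.2166, 0.1681]
tool_rot: [-1.012, -2.972, 0.004]
ft_force: [-0.7, -1.0, -2.7]
grip_width: 0.479
grip_force: 19.9
```

step_arm --commands '[{"travel":[0,0,0.01],"turn":[0,0,0]},{"travel":[0,0,0.02],"turn":[0,0,0]},{"travel":[0,0,0.03],"turn":[0,0,0]},{"travel":[0,0,0.036],"turn":[0,0,0]},{"travel":[0,0,0.036],"turn":[0,0,0]}]'

```text
time: 13.4
position: [0.5556, 0.2188, 0.1337]
tool_rot: [-1.008, -2.974, 0.001]
ft_force: [0.4, 0.6, -1.3]
grip_width: 0.48
grip_force: 19.9
```

step_arm --commands '[{"travel":[0,0,0.001],"turn":[0,0,0]},{"travel":[0,0,0.002],"turn":[0,0,0]},{"travel":[0,0,0.003],"turn":[0,0,0]},{"travel":[0,0,0.004],"turn":[0,0,0]},{"travel":[0,0,0.004],"turn":[0,0,0]}]'

```text
time: 13.9
position: [0.556, 0.2189, 0.1305]
tool_rot: [1.009, 2.975, -0.0]
ft_force: [-0.3, -1.1, -2.0]
grip_width: 0.48
grip_force: 19.9
```

step_arm --commands '[{"travel":[0,0,0.001],"turn":[0,0,0]},{"travel":[0,0,0.002],"turn":[0,0,0]},{"travel":[0,0,0.002],"turn":[0,0,0]}]'

```text
time: 14.2
position: [0.5565, 0.2189, 0.1298]
tool_rot: [1.009, 2.974, -0.0]
ft_force: [-2.1, -1.3, 5.8]
grip_width: 0.477
grip_force: 20.0
```

step_arm --commands '[{"travel":[0,0,0],"turn":[0,0,0]},{"travel":[0,0,0],"turn":[0,0,0]},{"travel":[0,0,0],"turn":[0,0,0]},{"travel":[0,0,0],"turn":[0,0,0]},{"travel":[0,0,0],"turn":[0,0,0]}]' --gripper 0.72

```text
time: 14.7
position: [0.556, 0.219, 0.1284]
tool_rot: [-1.009, -2.975, 0.0]
ft_force: [0.2, 0.0, -0.5]
grip_width: 0.708
grip_force: 0.0
```

step_arm --commands '[{"travel":[0,0,-0.015],"turn":[0,0,0]},{"travel":[0,0,-0.04],"turn":[0,0,0]},{"travel":[0,0,-0.075],"turn":[0,0,0]},{"travel":[0,0,-0.11],"turn":[0,0,0]},{"travel":[0,0,-0.13],"turn":[0,0,0]}]'

```text
time: 15.2
position: [0.5569, 0.22, 0.2629]
tool_rot: [1.007, 2.972, 0.005]
ft_force: [-0.1, 0.0, 0.3]
grip_width: 0.717
grip_force: 0.0
```

step_arm --commands '[{"travel":[-0.02,-0.03,0],"turn":[0,0,-8]},{"travel":[-0.044,-0.067,0],"turn":[0,0,-16]},{"travel":[-0.068,-0.103,0],"turn":[0,0,-24]},{"travel":[-0.092,-0.14,0],"turn":[0,0,-32]},{"travel":[-0.116,-0.177,0],"turn":[0,0,-40]}]'

```text
time: 15.7
position: [0.5412, 0.0138, 0.2599]
tool_rot: [-0.03, 3.14, -0.001]
ft_force: [0.6, -0.5, 0.0]
grip_width: 0.72
grip_force: 0.0
```

step_arm --commands '[{"travel":[0,0,0],"turn":[0,0,-5]},{"travel":[0,0,0],"turn":[0,0,-5]},{"travel":[0,0,0],"turn":[0,0,-5]}]'

```text
time: 16.0
position: [0.5415, 0.0162, 0.2594]
tool_rot: [-0.156, 3.137, 0.001]
ft_force: [-0.8, 1.2, 0.1]
grip_width: 0.72
grip_force: 0.0
```

Run:
```python
from h import *
look('w5',(.08,.149))
a=cv2.imread('pics/w5.png');b=ctrl.get_image("top")[:,:,::-1]
b=cv2.resize(b[160:250,165:280],(512,400),interpolation=cv2.INTER_CUBIC)
cv2.imwrite('pics/m5.png',cv2.resize(np.vstack([a[:200],b]),(512,600)))
```

```text
16.0 [0.5415 0.0162 0.2594] [-1.560e-01  3.137e+00  1.000e-03]
[ 298   81  159   32 1441] [397.7  91.9] [ 31. 158.] [array([0.4347, 0.1687, 0.08  ]), array([0.4406, 0.135 , 0.149 ])]
[317  95  56  24 584] [340.1 101.5] [21.9 55.6] [array([0.4515, 0.1055, 0.08  ]), array([0.4539, 0.0851, 0.149 ])]
[ 200  106  108  118 7364] [255.1 161.1] [117.5  98.8] [array([0.5305, 0.0153, 0.08  ]), array([0.5162, 0.0139, 0.149 ])]
[ 450  116   39   41 1221] [469.2 136.1] [34.7 43.7] [array([0.475, 0.266, 0.08 ]), array([0.4724, 0.2117, 0.149 ])]
[ 355  118   45   39 1234] [374.6 137.4] [37.1 41.1] [array([0.4878, 0.1542, 0.08  ]), array([0.4825, 0.1235, 0.149 ])]
[430 200  36  35 897] [448.5 216.7] [31.8 34.9] [array([0.5788, 0.2731, 0.08  ]), array([0.5543, 0.2173, 0.149 ])]
[349 203  65  30 821] [368.4 216.8] [26.  63.4] [array([0.5893, 0.1694, 0.08  ]), array([0.5626, 0.1355, 0.149 ])]
```

View pics/w5.png

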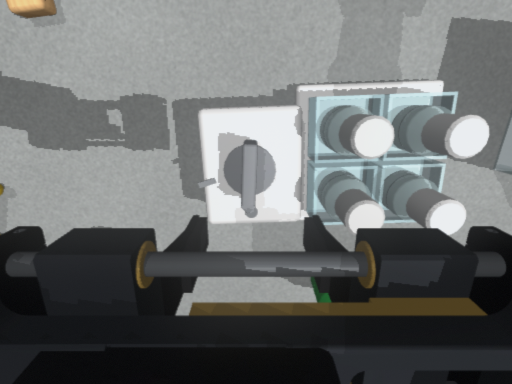

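View pics/m5.png

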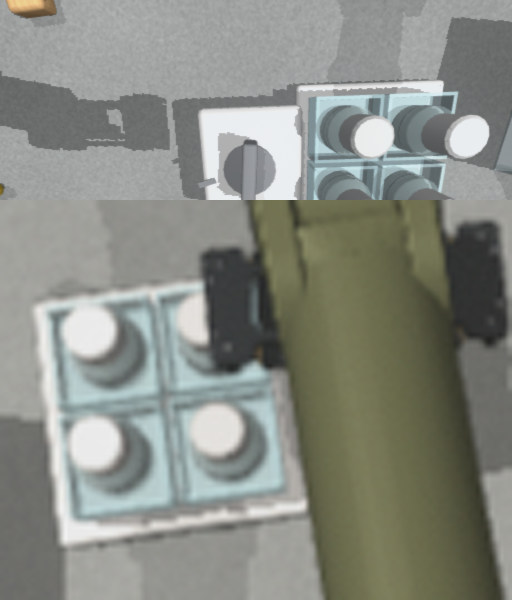

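All four wells show an upright bottle. The bar runs from (250,143) to the nose at about (249,207), with the disc centre near (248,168). Next: where the bar lies relative to the TCP.

Run:
```python
from h import *
im=cv2.imread('pics/w5.png');s=ctrl.get_state();print(np.round(s["position"],4),np.round(s["tool_rot"],3))
hsv=cv2.cvtColor(im,cv2.COLOR_BGR2HSV);g=(hsv[...,2]<190)
for st,c,l in blobs(g[112:214,212:296],300):print(st+np.array([212,112,0,0,0]),c+[212,112])
for r in range(130,218,6):print(r,im[r,214:290:4,1])
for p,z in(((249.5,143),.127),((250,207),.127),((250,176),.127),((248.5,168),.087)):print(p,ray("wrist",p,z,s).round(4))
```

```text
[0.5414 0.0166 0.2591] [-0.159  3.137  0.   ]
[ 218  133   58   81 3197] [243.79418205 169.12730685]
130 [238 238 238 238 238 238 238 238 238 238 238 239 238 239 239 238 239 238
 238]
136 [238 193 177 176 176 177 177 191 208 238 238 239 239 238 238 239 238 239
 238]
142 [238 184 176 176 176 177 176 170  86  86  86 226 239 238 238 238 238 239
 238]
148 [238 184 176 176 177 140 113 102 151 154 156 139 137 237 238 239 238 238
 239]
154 [238 228 175 174 110 111 111 104 151 154 156 137 140 156 187 238 239 238
 238]
160 [238 228 174 115 110 110 110 103 149 154 155 137 140 157 158 232 239 238
 238]
166 [238 228 174 108 109 109 109 103 150 154 154 138 139 155 156 171 238 238
 239]
172 [238 183 173 108 109 109 109 110 150 153 152 138 138 154 156 159 238 239
 238]
178 [178 182 172 111 109 109 109 113 151 154 151 136 138 154 154 184 238 238
 238]
184 [232 229 173 172 108 107 108 116 151 154 149 137 137 153 174 238 239 238
 238]
190 [238 237 180 172 173 127 108 120 152 154 145 136 143 232 238 238 239 238
 238]
196 [238 238 238 238 237 232 223 123 151 155 148 225 225 238 238 238 238 238
 238]
202 [238 238 238 238 238 238 238 127 151 154 153 224 225 238 238 238 238 238
 238]
208 [237 238 238 238 237 237 225 162 146 149 140 224 225 226 227 230 238 238
 238]
214 [237 238 238 238 237 234 222 222 140 134 134 222 224 224 225 225 226 226
 228]
(249.5, 143) [0.5024 0.007  0.127 ]
(250, 207) [0.5724 0.0143 0.127 ]
(250, 176) [0.5372 0.0109 0.127 ]
(248.5, 168) [0.5381 0.0084 0.087 ]
```

step_arm --commands '[{"travel":[0.002,-0.004,0.03],"turn":[0,0,0]},{"travel":[0.004,-0.007,0.065],"turn":[0,0,0]},{"travel":[0.004,-0.007,0.1],"turn":[0,0,0]},{"travel":[0.004,-0.007,0.13],"turn":[0,0,0]},{"travel":[0.004,-0.007,0.147],"turn":[0,0,0]}]'

```text
time: 16.6
position: [0.5365, 0.0089, 0.1091]
tool_rot: [0.159, -3.134, -0.001]
ft_force: [0.1, -0.7, -0.9]
grip_width: 0.725
grip_force: 0.0
```

step_arm --commands '[{"travel":[0,0,0],"turn":[0,0,0]},{"travel":[0,0,0],"turn":[0,0,0]},{"travel":[0,0,0],"turn":[0,0,0]},{"travel":[0,0,0],"turn":[0,0,0]},{"travel":[0,0,0],"turn":[0,0,0]}]' --gripper 0 --force 15

```text
time: 17.1
position: [0.5387, 0.0075, 0.1125]
tool_rot: [-0.157, 3.136, -0.001]
ft_force: [-0.2, -0.5, 0.5]
grip_width: 0.351
grip_force: 0.0
```

step_arm --commands '[{"travel":[0,0,0],"turn":[0,0,0]},{"travel":[0,0,0],"turn":[0,0,0]},{"travel":[0,0,0],"turn":[0,0,0]},{"travel":[0,0,0],"turn":[0,0,0]}]'

```text
time: 17.5
position: [0.538, 0.0084, 0.1119]
tool_rot: [-0.158, 3.138, 0.001]
ft_force: [-1.5, 1.7, 5.1]
grip_width: 0.188
grip_force: 15.0
```

Gripped: the 16 mm opening matches the bar. I'll turn it clockwise, which is positive about tool z.

step_arm --commands '[{"travel":[0,0,0],"turn":[0,0,6]},{"travel":[0,0,0],"turn":[0,0,13]},{"travel":[0,0,0],"turn":[0,0,20]},{"travel":[0,0,0],"turn":[0,0,27]},{"travel":[0,0,0],"turn":[0,0,34]}]'

```text
time: 18.0
position: [0.5383, 0.0099, 0.1119]
tool_rot: [0.772, 3.045, 0.004]
ft_force: [-0.5, 6.2, 2.6]
grip_width: 0.188
grip_force: 15.0
```

step_arm --commands '[{"travel":[0,0,0],"turn":[0,0,7]},{"travel":[0,0,0],"turn":[0,0,14]},{"travel":[0,0,0],"turn":[0,0,21]},{"travel":[0,0,0],"turn":[0,0,28]},{"travel":[0,0,0],"turn":[0,0,33]}]'

```text
time: 18.5
position: [0.5394, 0.0109, 0.1119]
tool_rot: [1.603, 2.701, 0.008]
ft_force: [3.7, 7.6, -0.6]
grip_width: 0.185
grip_force: 15.0
```

step_arm --commands '[{"travel":[0,0,0],"turn":[0,0,2]},{"travel":[0,0,0],"turn":[0,0,4]},{"travel":[0,0,0],"turn":[0,0,6]},{"travel":[0,0,0],"turn":[0,0,6]}]'

```text
time: 18.9
position: [0.5396, 0.0111, 0.1119]
tool_rot: [1.736, 2.617, 0.008]
ft_force: [3.2, 7.8, -1.1]
grip_width: 0.186
grip_force: 15.0
```

Run:
```python
from h import *
s=ctrl.get_state();print(np.round(s["torque"],2),s["tool_rot"],s["ft_force"])
r=np.array(s["tool_rot"]);print("tool yaw",np.degrees(2*np.arctan2(r[1],r[0])))
```

```text
[ 1.6  -0.75  0.27] [1.73606234 2.61722301 0.00848114] [ 3.15920853  7.77709347 -1.08816672]
tool yaw 112.8855932695622
```

The tool turned 73°, so the dial is at about 1.30 rad. Release and retreat.

step_arm --commands '[{"travel":[0,0,0],"turn":[0,0,0]},{"travel":[0,0,0],"turn":[0,0,0]},{"travel":[0,0,0],"turn":[0,0,0]},{"travel":[0,0,0],"turn":[0,0,0]}]' --gripper 0.6

```text
time: 19.3
position: [0.5378, 0.0066, 0.1113]
tool_rot: [-1.741, -2.615, 0.002]
ft_force: [0.4, -0.9, -0.4]
grip_width: 0.462
grip_force: 0.0
```

step_arm --commands '[{"travel":[0,0,-0.02],"turn":[0,0,0]},{"travel":[0,0,-0.055],"turn":[0,0,0]},{"travel":[0,0,-0.09],"turn":[0,0,0]},{"travel":[0,0,-0.12],"turn":[0,0,0]},{"travel":[0,0,-0.15],"turn":[0,0,0]}]'

```text
time: 19.8
position: [0.5379, 0.007, 0.2629]
tool_rot: [1.741, 2.615, -0.001]
ft_force: [0.7, -0.6, -0.5]
grip_width: 0.6
grip_force: 0.0
```

step_arm --commands '[{"travel":[0,0,0],"turn":[0,0,0]},{"travel":[0,0,0],"turn":[0,0,0]},{"travel":[0,0,0],"turn":[0,0,0]}]'

```text
time: 20.1
position: [0.5373, 0.0071, 0.2602]
tool_rot: [-1.74, -2.614, 0.002]
ft_force: [-0.4, 0.4, 0.8]
grip_width: 0.599
grip_force: 0.0
```

```bash
python3 -c "from h import *;look('w6',(.149,))"
```

```text
20.1 [0.5373 0.0071 0.2602] [-1.740e+00 -2.614e+00  2.000e-03]
[203   0  27  95 539] [215.   49.1] [ 7.6 97.1] [array([0.4576, 0.1089, 0.149 ])]
[ 219   20   66   78 2232] [251.2  52.4] [55.2 70.7] [array([0.4874, 0.1185, 0.149 ])]
[ 320   49   46   46 1506] [341.   70.9] [39.3 50.9] [array([0.5662, 0.1354, 0.149 ])]
[ 195  107  134  115 7652] [258.1 160.9] [119.8  94.3] [array([0.5302, 0.0327, 0.149 ])]
```

View pics/w6.png

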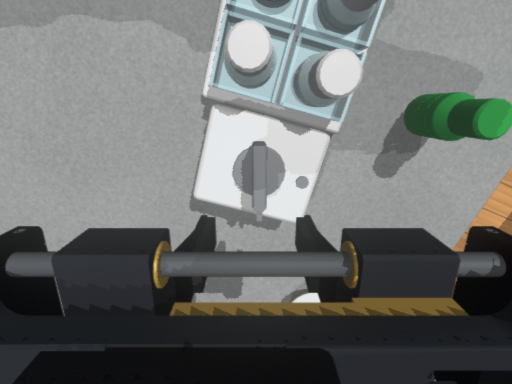

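The nose (260,212) is at the bar mark and the round mark (302,182) is free. The bottles are upright and the arm is clear, so I'm handing in.

```bash
python3 -c "from bench import ctrl;print(ctrl.close_job())"
```

```text
the job is handed in; nothing more can be done
None
```

Job handed in at about 20 s on the robot clock: the camera views show all four wells holding an upright bottle and the handle turned to on (about 1.30 rad); the hand-in returned no verdict.

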